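# Size a ceramic pestle in the ring gauge and sort it

## Robot

A 6-joint arm with a two-finger parallel gripper is mounted at the origin on the work surface. World frame = base frame: x ahead of the robot, y to its left, z up, the work surface at z = 0. Lengths are in mm, angles in rad, forces in N, time in s.
With the tool pointing down it reaches from about 350 to 975 mm from the base axis. Payload 7.1 kg.
Tool frame: the origin (TCP) lies between the finger pads; the fingertips stand 22 mm ahead of it and the grasp point (between the pads) lies 3 mm ahead of it (arm.tip_extent is the z of the fingertips in the tool frame, in mm); z points along the fingers, y is the direction in which the jaws open and shut (so a half turn about z gives the same grasp; the last joint's range is limited). The gripper opens to 88 mm and grips with 3 to 60 N. Pads are 20 mm wide; open, the fingers measure 115 mm over their backs; the gripper's body (75 mm by 178 mm) begins 61 mm behind the grasp point.
Start: joints at [1.097, 0.423, 1.63, -0, 1.089, -0.019], TCP at [274.519, 561.466, 244.675] pointing down, gripper open.
Joint ranges: [-3, 3], [-0.9, 2.11], [0.09, 2.58], [-1.31, 4.45], [0.11, 2.69], [-2.54, 2.54]. Speed limits (rad/s): [2.39, 2.39, 3.01, 3.14, 3.14, 3.14].

## Interface

Orientations are given as a unit quaternion [w, x, y, z].
In Python, from cell import arm, vision gives the robot as it stands. The module is installed in compiled form; this text tells all that it offers.
- The arm moves only by the tool play_rows, never from a script. Its argument "increments" is text: rows parted by semicolons, each of 7 numbers parted by spaces: the turn, a rotation vector about the tool's x, y, z in rad, then the shift along the tool's x, y, z in m, then the finger opening in m, from 0 to 0.0878. In form: ax ay az dx dy dz fingers; .... A call has 1 to 12 rows; each row is the pose to reach, as a shift and turn from the pose measured when the call began, along the tool's axes at that moment; what a row does not reach only later rows make up. A row lasts 1/12 s, in which the tool goes at most 41.7 mm and 7.16 degrees, less where a joint would pass 70% of its speed; a pose out of reach is approached as far as the arm can. A call with a gripper value outside its range is refused whole. The fingers move at their own pace and stop on an object; "newtons" is the grip in N (left out, the last holds). Time passes only in rows, so rows that repeat a pose let the fingers close. It gives the time, the measured TCP pose, the force and the opening at its end, in the units of the state.
- arm.get_obs(): the state, without advancing time (a new reading comes with each control period).
- vision.camera(name): name is "scene" or "side" or "wrist"; returns the picture (420x560x3 uint8, red, green, blue); there is no depth.
- vision.get_calibration(name): a dict with "vertical_fov" (degrees; the focal length in pixels is half the picture's height over the tangent of half this angle, whatever the lens; pixels are square), "cx", "cy" (the principal point, pixels), "rvec" (rotation vector, rad) and "tvec" (3), from world to camera coordinates, as OpenCV has them. Camera axes: x right, y down, z forward; pixel columns grow to the right and rows downward; lengths in mm; the calibration is good to about 2 mm. A picture is of the moment at which its call begins: read the wrist's pose just before it. get_calibration takes no time and is no camera call; for the wrist camera it gives the pose at the moment of the call.
- arm.hand_in(): hands the job in, once; it reports no verdict.
The state is a dict: "time_s": time; "joint_pos": joint angles; "joint_vel": joint speeds; "joint_efforts": joint torques, N m; "position": TCP position; "eef_rot": TCP orientation; "ft_force": force on the tool from outside, world axes, zero at the start; "moment": the same for the moment, N m; "opening": finger opening in mm.
Only numpy, scipy, OpenCV 4.12 (cv2) and the standard library are available. Lean on these libraries where they do the work, as an engineer would, in place of code of your own. Each camera call takes 0.05 s, during which the arm holds its last target. There are 200 camera calls.

## Task

Take the pestle that stands in the wooden cradle, lower it foot first and upright through the rings of the sprung gauge until a ring stops it, and press gently, so that the gauge head just sinks a few millimetres on its springs (never more than 20 N on the gauge). Then draw it out and stand it upright, without dropping it, in the tray bay that has the colour of the ring that stopped it, and let go. Leave the two other pestles, the bowl and the planter where they are.

Things in the scene. Friction and masses are not known exactly. Their poses are not given: they have to be found in the camera images.
- pestle_a_mid (a point): one of three like ceramic pestles, upright, 152 mm tall. From the foot up: straight cream head up to 76 mm, cone to 88 mm, green handle 24 mm thick up to 136 mm (grasp it 115 mm above the foot), pink end 30 mm thick. This point: on its axis, half-way up (76 mm above the foot). z axis along the pestle, towards the handle end.
- pestle_b_mid (a point): one of three like ceramic pestles, upright, 152 mm tall. From the foot up: straight cream head up to 76 mm, cone to 88 mm, green handle 24 mm thick up to 136 mm (grasp it 115 mm above the foot), pink end 30 mm thick. This point: on its axis, half-way up (76 mm above the foot). z axis along the pestle, towards the handle end.
- pestle_c_mid (a point): one of three like ceramic pestles, upright, 152 mm tall. From the foot up: straight cream head up to 76 mm, cone to 88 mm, green handle 24 mm thick up to 136 mm (grasp it 115 mm above the foot), pink end 30 mm thick. This point: on its axis, half-way up (76 mm above the foot). z axis along the pestle, towards the handle end.
- pestle_a_foot (a point): centre of the foot face of pestle_a, 76 mm below its mid point along its axis
- pestle_b_foot (a point): centre of the foot face of pestle_b, 76 mm below its mid point along its axis
- pestle_c_foot (a point): centre of the foot face of pestle_c, 76 mm below its mid point along its axis
- pestle_a: pestle_a itself, 0.17 to 0.44 kg; its head is 31.6, 37.6 or 43.6 mm thick (the three differ; which is which is not told); the foot is flat with a 3.5 mm bevel. Origin: centre of the foot face, z towards the handle end
- pestle_b: pestle_b itself, 0.17 to 0.44 kg; its head is 31.6, 37.6 or 43.6 mm thick (the three differ; which is which is not told); the foot is flat with a 3.5 mm bevel. Origin: centre of the foot face, z towards the handle end
- pestle_c: pestle_c itself, 0.17 to 0.44 kg; its head is 31.6, 37.6 or 43.6 mm thick (the three differ; which is which is not told); the foot is flat with a 3.5 mm bevel. Origin: centre of the foot face, z towards the handle end
- cradle: wooden block 90 x 90 mm, 40 mm high, with one round pocket 51 mm wide whose floor is 12 mm above the table: the pestle standing in it is the one to size. Origin: centre of its underside; the pocket is on its axis
- queue: white block 80 x 180 mm, 40 mm high, with two such pockets, holding the other two pestles; leave them. Origin: centre of its underside
- gauge: the ring gauge, fixed: steel foot disc 150 mm wide and 12 mm thick, carrying a sprung head of four coaxial level rings, one above the other. Origin: centre of its underside; the rings' axis is vertical through it
- gauge_top (a point): on the rings' axis, upper face of the top ring (122 mm above the table at rest); sinks with the head. Rings, 7 mm thick, no bevel: plain metal, bore 46 mm, outside 62 mm, at this height; blue, bore 40, outside 72, upper face 24 mm lower; yellow, bore 34, outside 82, 48 mm lower; green, bore 28, outside 92, 72 mm lower
- gauge_head (a joint): how far the sprung head is pressed down, in m: 0 at rest, stop at 0.025. It begins to sink at about 4 N and needs 0.6 N more per mm. Every pestle passes the plain ring; the 43.6 mm head is stopped by the blue ring, 37.6 by the yellow, 31.6 by the green, its foot then 2 mm below that ring's upper face; the room all round in the ring above is 1.2 mm
- tray: fixed white sorting tray, 92 mm (its x) by 270 mm (its y), walls 5 mm thick and 45 mm high, floor 5 mm thick, three bays side by side along y: blue at +y, yellow in the middle, green at -y. Origin: centre of its underside
- bay_blue (a point): centre of the floor of the blue bay (its upper face) of the tray; inside 82 mm by 83 mm, walls 40 mm above the floor; axes as the tray's
- bay_yellow (a point): centre of the floor of the yellow bay (its upper face) of the tray; inside 82 mm by 83 mm, walls 40 mm above the floor; axes as the tray's
- bay_green (a point): centre of the floor of the green bay (its upper face) of the tray; inside 82 mm by 83 mm, walls 40 mm above the floor; axes as the tray's
- bowl_mid (a point): pink bowl, 110 mm wide and 60 mm high, a bystander; point on its axis at half height
- planter_mid (a point): blue planter cup, 84 mm wide and 75 mm high, a bystander; point on its axis at half height
Mind the look-alikes: they are no part of the job. What is shaped like the pestle_a but blue, orange or purple is not meant.

How it is judged (in metres and radians):
On the way:
1. the pestle from the cradle is stopped by its ring (foot within 4 mm of the seated depth, on the axis), pressed with over 3 N so that the head sinks over 2 mm, for 0.2 s (((z of pestle_a_foot in the frame of gauge_top between -0.0297 and -0.0217 m and horizontal distance between pestle_a_foot and gauge_top below 0.006 m and value of joint gauge_head above 0.002 m and contact force between pestle_a and gauge above 3 N and distance of each of pestle_b_mid, pestle_c_mid from where it was at the start of the episode below 0.02 m and horizontal distance between each of pestle_b_mid, pestle_c_mid and cradle above 0.06 m) or (z of pestle_b_foot in the frame of gauge_top between -0.0537 and -0.0457 m and horizontal distance between pestle_b_foot and gauge_top below 0.006 m and value of joint gauge_head above 0.002 m and contact force between pestle_b and gauge above 3 N and distance of each of pestle_a_mid, pestle_c_mid from where it was at the start of the episode below 0.02 m and horizontal distance between each of pestle_a_mid, pestle_c_mid and cradle above 0.06 m) or (z of pestle_c_foot in the frame of gauge_top between -0.0777 and -0.0697 m and horizontal distance between pestle_c_foot and gauge_top below 0.006 m and value of joint gauge_head above 0.002 m and contact force between pestle_c and gauge above 3 N and distance of each of pestle_a_mid, pestle_b_mid from where it was at the start of the episode below 0.02 m and horizontal distance between each of pestle_a_mid, pestle_b_mid and cradle above 0.06 m))), for 0.2 s.
At the end, for the whole second after the job is handed in: The pestle from the cradle stands in the bay of the colour of the ring that stopped it: foot on the bay's floor (within 6 mm), within 35 mm of the bay's centre along each side, upright within 0.12 rad, at rest and released; the two other pestles are within 20 mm of where they were (((x of pestle_a_foot in the frame of bay_blue between -0.035 and 0.035 m and y of pestle_a_foot in the frame of bay_blue between -0.035 and 0.035 m and z of pestle_a_foot in the frame of bay_blue below 0.006 m and angle between pestle_a_mid's own z axis and vertical below 0.12 rad and linear speed of pestle_a below 0.02 m/s and contact force between the fingers and pestle_a below 0.1 N and distance of each of pestle_b_mid, pestle_c_mid from where it was at the start of the episode below 0.02 m and horizontal distance between each of pestle_b_mid, pestle_c_mid and cradle above 0.06 m) or (x of pestle_b_foot in the frame of bay_yellow between -0.035 and 0.035 m and y of pestle_b_foot in the frame of bay_yellow between -0.035 and 0.035 m and z of pestle_b_foot in the frame of bay_yellow below 0.006 m and angle between pestle_b_mid's own z axis and vertical below 0.12 rad and linear speed of pestle_b below 0.02 m/s and contact force between the fingers and pestle_b below 0.1 N and distance of each of pestle_a_mid, pestle_c_mid from where it was at the start of the episode below 0.02 m and horizontal distance between each of pestle_a_mid, pestle_c_mid and cradle above 0.06 m) or (x of pestle_c_foot in the frame of bay_green between -0.035 and 0.035 m and y of pestle_c_foot in the frame of bay_green between -0.035 and 0.035 m and z of pestle_c_foot in the frame of bay_green below 0.006 m and angle between pestle_c_mid's own z axis and vertical below 0.12 rad and linear speed of pestle_c below 0.02 m/s and contact force between the fingers and pestle_c below 0.1 N and distance of each of pestle_a_mid, pestle_b_mid from where it was at the start of the episode below 0.02 m and horizontal distance between each of pestle_a_mid, pestle_b_mid and cradle above 0.06 m))); the robot touches nothing.
It fails at once if the gauge is loaded with more than 20 N by anything (contact force between gauge and anything else above 20 N).
It fails at once if a pestle falls free (faster than 0.6 m/s out of the fingers) ((linear speed of pestle_a above 0.6 m/s and contact force between the fingers and pestle_a below 0.05 N) or (linear speed of pestle_b above 0.6 m/s and contact force between the fingers and pestle_b below 0.05 N) or (linear speed of pestle_c above 0.6 m/s and contact force between the fingers and pestle_c below 0.05 N)).
It fails at once if the pink bowl or the blue planter is pushed more than 20 mm (distance of any of bowl_mid, planter_mid from where it was at the start of the episode above 0.02 m).
It also fails if it takes over 61 s, if anything falls off the work surface, if the arm or the gripper's body presses on something with over 40 N, if the wrist force passes 120 N, or if a joint passes its speed limit or range.

## Working session

There is one attempt and no reset: what is moved stays moved. The work goes in short steps, Python scripts to look and compute and a tool call to move; the robot and the scene stay as the last step left them, time stands still between calls to the robot, and variables do not carry over. Pictures are saved under pics/ and viewed, about 8 in all and at most 12, crops included, and the job is handed in when it is done.

Besides the shell and the picture viewer there is one more tool, called by a JSON object that holds its "op" and its "data", one argument or row to a line. play_rows: Moves the arm, as the interface text tells. Its arguments: {"type":"object","properties":{"increments":{"type":"string"},"newtons":{"type":"number"}},"required":["increments"]}

```bash
mkdir -p pics
cat > h.py <<'E'
import numpy as np, cv2
from cell import arm, vision
def cal(n):
    c=vision.get_calibration(n); R=cv2.Rodrigues(np.array(c["rvec"],float))[0]; t=np.array(c["tvec"],float).ravel()
    f=210/np.tan(np.radians(c["vertical_fov"])/2); return R,t,f,c["cx"],c["cy"]
def ray(C,u,v):
    R,t,f,cx,cy=C; d=R.T@np.array([(u-cx)/f,(v-cy)/f,1]); return -R.T@t,d/np.linalg.norm(d)
def onz(C,u,v,z):
    o,d=ray(C,u,v); return o+d*(z-o[2])/d[2]
def proj(C,p):
    R,t,f,cx,cy=C; q=R@np.array(p,float)+t; return q[0]/q[2]*f+cx,q[1]/q[2]*f+cy
def tri(*rs):
    A=sum(np.eye(3)-np.outer(d,d) for o,d in rs); b=sum((np.eye(3)-np.outer(d,d))@o for o,d in rs); return np.linalg.solve(A,b)
def save(n,img): cv2.imwrite(f"pics/{n}.png",img[...,::-1])
E
python3 - <<'E'
from h import *
a=vision.camera("scene");b=vision.camera("side");w=vision.camera("wrist")
for n,i in zip(("scene","side","wrist"),(a,b,w)):
    save(n,i);C=cal(n);print(n,(-C[0].T@C[1]).round(),C[2:])
    np.save(f"pics/{n}.npy",i)
o=arm.get_obs();print(o["time_s"],o["position"],o["eef_rot"],o["opening"],arm.tip_extent)
E
```

```text
scene [1322.  109.  992.] (np.float64(445.0417325288695), 280.7608740217671, 209.06713999911995)
side [ 239. -698.  813.] (np.float64(394.09402513121194), 276.2262553869814, 199.63085803308115)
wrist [201. 599. 384.] (np.float64(320.0613356910696), 276.3255164020891, 206.84255328197492)
0.15 [274.34071751 561.12391343 244.08375724] [-1.41846132e-04  2.25431456e-01  9.74258849e-01 -5.77885193e-04] 87.69833220997607 22.0
```

View pics/scene.png

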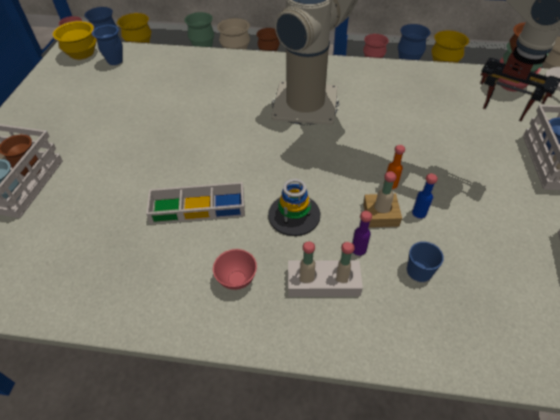

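View pics/side.png

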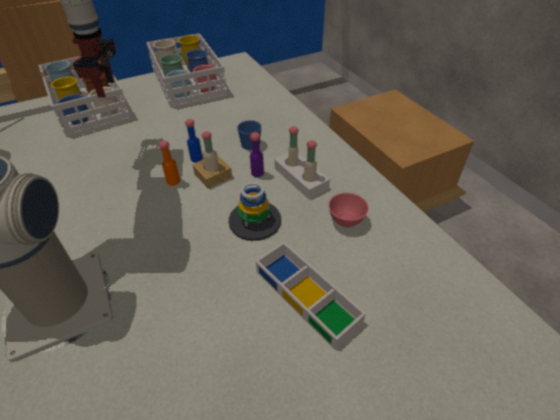

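The cradle is at scene (382,208) and side (212,170), with a green-handled pestle in it, head at scene (387,193). The candidates near it are orange (396,170), blue (424,197) and purple (362,235), which are decoys, and green-handled ones at (308,262) and (346,262) in the white queue. Only the one in the wooden cradle fits. I'll confirm with an enlarged crop and measure.

Run:
```python
from h import *
a=np.load("pics/scene.npy");b=np.load("pics/side.npy")
A=cv2.resize(a[135:305,260:450],None,fx=3,fy=3,interpolation=cv2.INTER_CUBIC)
B=cv2.resize(b[110:250,150:280],None,fx=3,fy=3,interpolation=cv2.INTER_CUBIC)
c=np.zeros((510,800,3),np.uint8);c[:510,:410]=A[:,160:570];c[:420,410:800]=B
save("crop1",c)
def blobs(im,lo,hi,mn=12):
    h=cv2.cvtColor(im,cv2.COLOR_RGB2HSV); m=cv2.inRange(h,np.array(lo),np.array(hi))
    if lo[0]==0 and hi[0]<10: m|=cv2.inRange(h,np.array([170]+lo[1:]),np.array([180]+hi[1:]))
    n,l,s,ce=cv2.connectedComponentsWithStats(m)
    return [(tuple(ce[i].round(1)),s[i].tolist()) for i in range(1,n) if s[i][4]>=mn]
for nm,im in(("scene",a),("side",b)):
    for cn,lo,hi in(("pink",[0,90,90],[8,255,255]),("green",[40,90,30],[90,255,255]),("yellow",[18,150,80],[30,255,255]),("blue",[100,130,40],[125,255,255]),("wood",[9,90,60],[17,190,255])):
        print(nm,cn,[x for x in blobs(im,lo,hi,25) if 100<x[0][0]<460 and x[0][1]>100])
```

```text
scene pink [((np.float64(399.5), np.float64(149.2)), [395, 145, 10, 10, 73]), ((np.float64(390.2), np.float64(175.8)), [385, 171, 12, 11, 100]), ((np.float64(431.3), np.float64(177.8)), [426, 173, 12, 10, 88]), ((np.float64(366.0), np.float64(215.5)), [361, 210, 11, 12, 103]), ((np.float64(308.5), np.float64(246.9)), [303, 242, 12, 11, 106]), ((np.float64(347.6), np.float64(247.4)), [342, 242, 12, 12, 114]), ((np.float64(234.4), np.float64(268.2)), [213, 249, 44, 39, 1324])]
scene green [((np.float64(166.4), np.float64(204.2)), [155, 198, 24, 13, 257]), ((np.float64(294.1), np.float64(212.4)), [278, 202, 33, 17, 221]), ((np.float64(164.6), np.float64(217.2)), [152, 214, 25, 7, 138])]
scene yellow [((np.float64(196.9), np.float64(201.8)), [185, 196, 25, 13, 279]), ((np.float64(294.4), np.float64(205.2)), [280, 197, 29, 15, 192]), ((np.float64(196.2), np.float64(214.6)), [184, 211, 25, 8, 151])]
scene blue [((np.float64(423.0), np.float64(201.6)), [413, 183, 20, 35, 413]), ((np.float64(293.9), np.float64(186.4)), [288, 185, 14, 5, 43]), ((np.float64(294.5), np.float64(198.4)), [283, 19
[... 1238 characters left out ...]
 31, 586]), ((np.float64(292.4), np.float64(302.6)), [283, 291, 20, 24, 125])]
side blue [((np.float64(247.1), np.float64(132.7)), [239, 122, 21, 27, 234]), ((np.float64(193.7), np.float64(146.0)), [188, 127, 14, 35, 302]), ((np.float64(251.5), np.float64(189.9)), [245, 188, 14, 5, 39]), ((np.float64(252.7), np.float64(200.9)), [241, 195, 24, 11, 113]), ((np.float64(282.3), np.float64(268.3)), [267, 256, 31, 25, 412]), ((np.float64(267.8), np.float64(278.2)), [260, 269, 16, 19, 71])]
side wood [((np.float64(404.0), np.float64(142.8)), [330, 89, 144, 117, 9593]), ((np.float64(169.9), np.float64(167.2)), [161, 147, 20, 39, 100]), ((np.float64(216.3), np.float64(180.3)), [212, 174, 9, 11, 26])]
```

View pics/crop1.png

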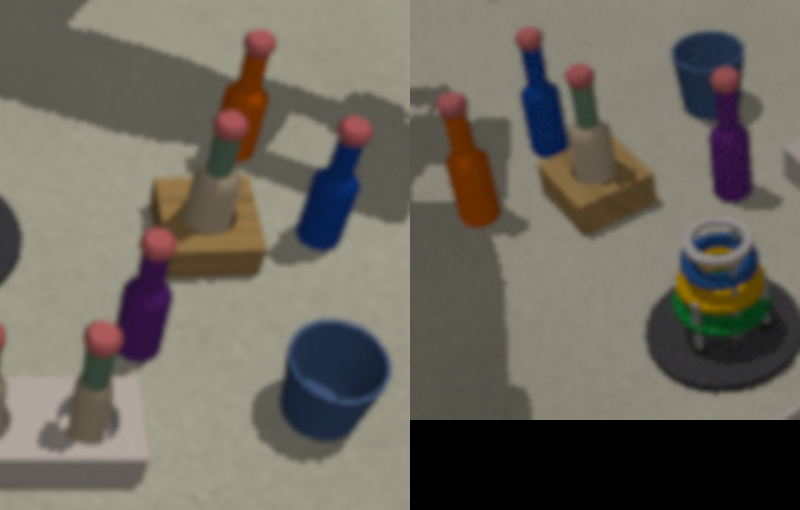

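Run:
```python
from h import *
S,D=cal("scene"),cal("side")
P={"orange":((399.5,149.2),(163.1,144.6)),"PESTLE":((390.2,175.8),(206,134.9)),"blue":((431.3,177.8),(189,122.3)),"purple":((366,215.5),(254.8,135.7)),"q1":((308.5,246.9),(311.1,144.1)),"q2":((347.6,247.4),(293.2,130))}
for k,(u,v) in P.items():
    z=156 if k in("PESTLE","q1","q2") else 144
    print(k,tri(ray(S,*u),ray(D,*v)).round(1),onz(S,*u,z).round(1)[:2],onz(D,*v,z).round(1)[:2])
a=np.load("pics/scene.npy");b=np.load("pics/side.npy")
for im,C,box in((a,S,(265,325,175,235)),(b,D,(225,285,180,240))):
    x0,x1,y0,y1=box;h=cv2.cvtColor(im,cv2.COLOR_RGB2HSV)[y0:y1,x0:x1]
    m=((h[...,2]<75)).astype(np.uint8); m=cv2.morphologyEx(m,cv2.MORPH_OPEN,np.ones((2,2)))
    col=cv2.inRange(h,(0,110,0),(180,255,255))
    c=max(cv2.findContours(m|(col>0).astype(np.uint8),0,2)[0],key=cv2.contourArea)
    pts=np.array([onz(C,p[0][0]+x0,p[0][1]+y0,12)[:2] for p in c])
    # circle of r=75 using lower half outline only (dark rim)
    from scipy.optimize import least_squares
    r=least_squares(lambda q:np.hypot(*(pts-q).T)-75,pts.mean(0),loss="soft_l1",f_scale=1.5)
    print("disc",r.x.round(1),np.abs(r.fun).mean().round(2),len(pts))
# tray floors: back strip+lit
for nm,C,q in(("scene",S,((166,209),(196.6,206.5),(227.8,204))),("side",D,((331,320),(304,294),(279,270)))):
    for c,u in zip("gyb",q): print(nm,c,onz(C,*u,5).round(1)[:2])
h=cv2.cvtColor(b,cv2.COLOR_RGB2HSV)
# tray outline in side: rim z=45
```

```text
orange [365.7 299.9 139.4] [372.5 297.9] [364.3 295.2]
PESTLE [488.1 269.  153.3] [490.7 268.4] [487. 265.]
blue [469.3 377.8 141.1] [472.7 376.6] [468.2 373.8]
purple [619.6 210.7 142.3] [621.5 210.2] [618.5 209.1]
q1 [737.4  81.4 152.9] [740.3  80.9] [734.8  78.9]
q2 [727.3 169.6 152.4] [730.2 169.1] [724.6 165.4]
disc [538.9  23.6] 6.31 72
disc [521.4  12.8] 8.19 80
scene g [ 555.8 -345.8]
scene y [ 535.4 -260.1]
scene b [ 514.5 -172.1]
side g [ 543.7 -342.8]
side y [ 524. -256.]
side b [ 503.4 -166.5]
```

The crop confirms it: green handle, cream head, in the wooden cradle. The decoys are orange, blue and purple. Now I'll move above the pestle.

{"op": "play_rows", "data": {
  "increments": "0 0 0 -0.03 -0.015 0 0.0878;0 0 0 -0.06 -0.03 0 0.0878;0 0 0 -0.09 -0.045 0 0.0878;0 0 0 -0.12 -0.06 0 0.0878;0 0 0 -0.15 -0.077 0 0.0878;0 0 0 -0.18 -0.094 0 0.0878;0 0 0 -0.21 -0.110 0 0.0878;0 0 0 -0.24 -0.126 0 0.0878;0 0 0 -0.27 -0.142 0 0.0878;0 0 0 -0.30 -0.158 0 0.0878;0 0 0 -0.322 -0.169 0 0.0878;0 0 0 -0.322 -0.169 0 0.0878",
  "newtons": 25
}}

```text
time_s: 1.15
position: [491.5, 264.7, 244.2]
eef_rot: [0.0, 0.227, 0.974, -0.001]
ft_force: [0.1, -0.1, -0.5]
opening: 87.5
```

```bash
cat >> h.py <<'E'
from scipy.spatial.transform import Rotation as Ro
def pose():
    o=arm.get_obs(); w,x,y,z=o["eef_rot"]; return np.array(o["position"]),Ro.from_quat([x,y,z,w]),o
def todo(t):
    p,R,o=pose(); print("delta tool mm",R.inv().apply(np.array(t)-p).round(1),"rot fix to vertical",)
def tiltfix():
    p,R,o=pose(); z=R.as_matrix()[:,2]; print("tilt fix tool axes",R.inv().apply(np.cross(z,[0,0,-1])).round(4))
E
python3 - <<'E'
from h import *
p,R,o=pose();C=cal("wrist");w=vision.camera("wrist");save("w1",w)
print(o["time_s"],p.round(1),R.as_matrix().round(3).tolist(),o["opening"],o["ft_force"])
tiltfix()
h=cv2.cvtColor(w,cv2.COLOR_RGB2HSV);m=cv2.inRange(h,(0,80,70),(8,255,255))|cv2.inRange(h,(170,80,70),(180,255,255))
n,l,s,ce=cv2.connectedComponentsWithStats(m)
for i in range(1,n):
    if s[i][4]>60: print(ce[i].round(1),s[i],onz(C,*ce[i],160).round(1))
print("pred",proj(C,(488,268,156)))
E
```

```text
1.15 [491.5 264.7 244.2] [[-0.897, 0.442, 0.0], [0.442, 0.897, -0.002], [-0.001, -0.002, -1.0]] 87.51569304505142 [ 0.11137736 -0.07632575 -0.4896338 ]
tilt fix tool axes [-0.0014 -0.0001  0.    ]
[238.4  40.3] [ 218   14   44   51 1433] [373.  297.7 160. ]
[401.1 127.5] [ 380  108   43   41 1373] [469.1 371.6 160. ]
[278. 217.] [ 259  198   39   39 1209] [490.  267.9 160. ]
[185.7 248.2] [178 244  15  13 103] [481.5 193.1 160. ]
[548.5 295.7] [537 293  23   7  87] [646.6 433.5 160. ]
[284.  367.1] [270 362  30  13 303] [617.4 211.1 160. ]
[147.  413.8] [137 407  23  12 195] [610.1  73.3 160. ]
pred (np.float64(276.8879475062417), np.float64(212.87596220959668))
```

View pics/w1.png

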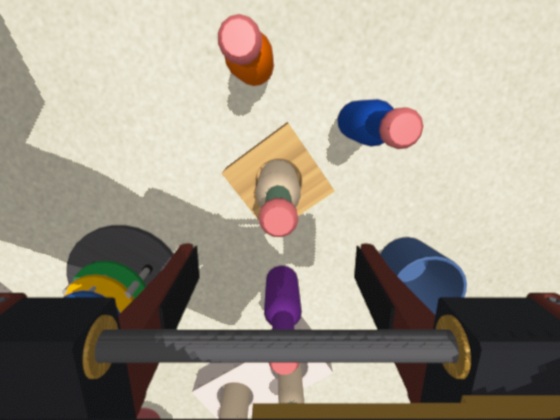

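The wrist view shows the pestle top at (278,217), in line with the wooden cradle, and the fingers will clear the decoys. Now I'll descend and grip.

{"op": "play_rows", "data": {
  "increments": "-0.0014 0 0 0.0033 0.0021 0.015 0.0878;-0.0014 0 0 0.0033 0.0021 0.04 0.0878;-0.0014 0 0 0.0033 0.0021 0.065 0.0878;-0.0014 0 0 0.0033 0.0021 0.09 0.0878;-0.0014 0 0 0.0033 0.0021 0.108 0.0878;-0.0014 0 0 0.0033 0.0021 0.114 0.07;-0.0014 0 0 0.0033 0.0021 0.114 0.05;-0.0014 0 0 0.0033 0.0021 0.114 0.04;-0.0014 0 0 0.0033 0.0021 0.114 0.03;-0.0014 0 0 0.0033 0.0021 0.114 0.02;-0.0014 0 0 0.0033 0.0021 0.114 0.015;-0.0014 0 0 0.0033 0.0021 0.114 0.015",
  "newtons": 25
}}

```text
time_s: 2.2
position: [488.6, 269.6, 131.0]
eef_rot: [0.0, 0.227, 0.974, 0.001]
ft_force: [0.4, 1.2, 0.6]
opening: 44.8
```

{"op": "play_rows", "data": {
  "increments": "0 0 0 0 0 0 0.015;0 0 0 0 0 0 0.015;0 0 0 0 0 0 0.015;0 0 0 0 0 0 0.015;0 0 0 0 0 -0.005 0.015;0 0 0 0 0 -0.01 0.015",
  "newtons": 30
}}

```text
time_s: 2.7
position: [487.9, 269.2, 140.5]
eef_rot: [-0.0, 0.227, 0.974, -0.0]
ft_force: [0.0, -0.5, -4.8]
opening: 28.7
```

{"op": "play_rows", "data": {
  "increments": "0 0 0 0 0 0 0.015;0 0 0 0 0 0 0.015;0 0 0 0 0 0 0.015;0 0 0 0 0 0 0.015",
  "newtons": 30
}}

```text
time_s: 3.03
position: [487.6, 269.1, 140.2]
eef_rot: [-0.001, 0.227, 0.974, -0.0]
ft_force: [-1.5, 0.0, -3.6]
opening: 28.7
```

Run:
```python
from h import *
w=vision.camera("wrist");a=vision.camera("scene");b=vision.camera("side")
c=np.zeros((420,800,3),np.uint8);c[:,:400]=w[:,80:480];c[:210,400:600]=cv2.resize(a[140:240,335:430],(200,210));c[:300,600:]=cv2.resize(b[100:220,165:245],(200,300))
save("g1",c);p,R,o=pose();print(o["time_s"],p,o["opening"],o["ft_force"],o["moment"])
```

```text
3.1833 [487.81762039 269.18429472 140.31066981] 29.007896092000635 [ 0.59867153  0.1807232  -4.16297168] [ 0.00195438  0.02332851 -0.01905952]
```

View pics/g1.png

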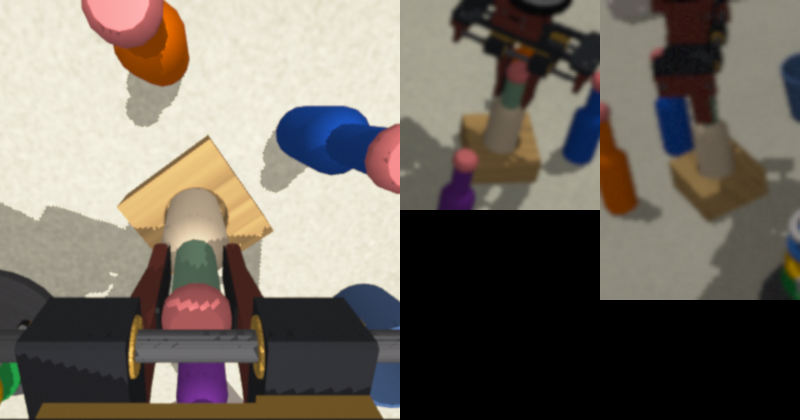

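The pestle is lifted (about 3.8 N), but the opening is 29 mm where it should be 24. The pads probably caught the pink end because I lifted before they had fully closed. I'll set it back, open a little, and regrip slightly lower with more time to close.

{"op": "play_rows", "data": {
  "increments": "0 0 0 0 0 0.003 0.015;0 0 0 0 0 0.006 0.015;0 0 0 0 0 0.008 0.015;0 0 0 0 0 0.009 0.015;0 0 0 0 0 0.009 0.015"
}}

```text
time_s: 3.6
position: [488.0, 269.2, 131.4]
eef_rot: [-0.0, 0.227, 0.974, -0.0]
ft_force: [0.1, -1.1, -2.1]
opening: 28.5
```

{"op": "play_rows", "data": {
  "increments": "0 0 0 0 0 0.001 0.015;0 0 0 0 0 0.001 0.03;0 0 0 0 0 0.001 0.034;0 0 0 0 0 0.001 0.036;0 0 0 0 0 0.002 0.036;0 0 0 0 0 0.004 0.036;0 0 0 0 0 0.004 0.036"
}}

```text
time_s: 4.18
position: [487.8, 269.1, 127.0]
eef_rot: [-0.0, 0.227, 0.974, -0.0]
ft_force: [-0.1, 0.7, -0.8]
opening: 35.5
```

{"op": "play_rows", "data": {
  "increments": "0 0 0 0 0 0 0.015;0 0 0 0 0 0 0.015;0 0 0 0 0 0 0.015;0 0 0 0 0 0 0.015;0 0 0 0 0 0 0.015;0 0 0 0 0 0 0.015;0 0 0 0 0 0 0.015"
}}

```text
time_s: 4.77
position: [487.7, 269.1, 126.8]
eef_rot: [-0.001, 0.227, 0.974, -0.001]
ft_force: [-0.7, -0.3, -4.5]
opening: 29.2
```

Run:
```python
from h import *
w=vision.camera("wrist");a=vision.camera("scene");b=vision.camera("side")
c=np.zeros((600,800,3),np.uint8);K=cv2.INTER_CUBIC
c[:,:400]=cv2.resize(a[135:225,355:415],(400,600),interpolation=K)
c[:300,400:]=cv2.resize(w[210:420,140:420],(400,300),interpolation=K)
c[300:,400:]=cv2.resize(b[115:190,170:270],(400,300),interpolation=K)
save("g2",c);p,R,o=pose();print(o["time_s"],p,o["opening"],o["ft_force"],o["joint_efforts"])
S=cal("scene")
for z in (164,148,100,88,12): print(z,np.round((np.array(proj(S,(488,269,z)))-[355,135])*6.67))
for s in(-15,15): print("tip",np.round((np.array(proj(S,p+R.apply([0,s,22])))-[355,135])*6.67))
```

```text
4.9167 [487.67890557 269.05169179 126.81733109] 28.7767092704104 [-0.46119779 -0.13135073 -4.30870795] [ 5.95436851e-02 -5.34563291e+01 -2.15048182e+01  5.79867116e-02
  1.01837722e-02 -2.63335742e-04]
164 [240. 253.]
148 [233. 281.]
100 [212. 364.]
88 [207. 384.]
12 [176. 503.]
tip [180. 340.]
tip [248. 371.]
```

View pics/g2.png

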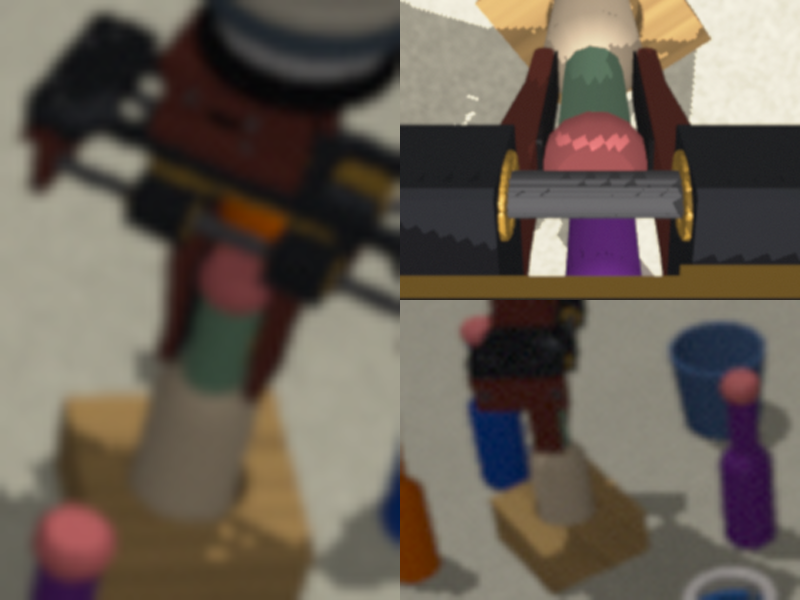

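The pads flank the pink end with visible gaps beside the handle, so their upper part bears on the pink end. The tips still have room above the cone. I'll reopen and grip about 4.5 mm lower, with the tips just above the cone.

{"op": "play_rows", "data": {
  "increments": "0 0 0 0 0 0 0.03;0 0 0 0 0 0 0.034;0 0 0 0 0 0 0.038;0 0 0 0 0 0 0.038;0 0 0 0 0 0.002 0.038;0 0 0 0 0 0.0045 0.038;0 0 0 0 0 0.0045 0.038;0 0 0 0 0 0.0045 0.038"
}}

```text
time_s: 5.58
position: [487.5, 269.0, 122.1]
eef_rot: [-0.001, 0.227, 0.974, -0.001]
ft_force: [0.3, 0.3, 0.1]
opening: 38.2
```

{"op": "play_rows", "data": {
  "increments": "0 0 0 0 0 0 0.015;0 0 0 0 0 0 0.015;0 0 0 0 0 0 0.015;0 0 0 0 0 0 0.015;0 0 0 0 0 0 0.015;0 0 0 0 0 0 0.015;0 0 0 0 0 0 0.015",
  "newtons": 15
}}

```text
time_s: 6.17
position: [487.5, 268.9, 122.1]
eef_rot: [-0.001, 0.227, 0.974, -0.001]
ft_force: [-0.0, -1.1, -1.0]
opening: 28.9
```

The opening stays near 29 mm at every height, so the flat finger faces simply bear on the pink end. That still gives a line grip. I'll return to the prescribed 115 mm grasp height, grip firmly and lift a little to check how it hangs.

{"op": "play_rows", "data": {
  "increments": "0 0 0 0 0 0 0.03;0 0 0 0 0 0 0.034;0 0 0 0 0 0 0.036;0 0 0 0 0 -0.004 0.036;0 0 0 0 0 -0.008 0.036;0 0 0 0 0 -0.008 0.036;0 0 0 0 0 -0.008 0.015;0 0 0 0 0 -0.008 0.015;0 0 0 0 0 -0.008 0.015;0 0 0 0 0 -0.008 0.015;0 0 0 0 0 -0.008 0.015;0 0 0 0 0 -0.008 0.015",
  "newtons": 40
}}

```text
time_s: 7.17
position: [487.8, 269.0, 130.4]
eef_rot: [-0.001, 0.227, 0.974, -0.001]
ft_force: [-0.3, -1.1, 5.9]
opening: 28.5
```

{"op": "play_rows", "data": {
  "increments": "0 0 0 0 0 0 0.015;0 0 0 0 0 0 0.015;0 0 0 0 0 0 0.015;0 0 0 0 0 0 0.015"
}}

```text
time_s: 7.5
position: [487.8, 269.1, 130.4]
eef_rot: [-0.001, 0.227, 0.974, -0.001]
ft_force: [0.4, -0.8, 3.9]
opening: 28.3
```

{"op": "play_rows", "data": {
  "increments": "0 0 0 0 0 -0.003 0.015;0 0 0 0 0 -0.01 0.015;0 0 0 0 0 -0.02 0.015;0 0 0 0 0 -0.035 0.015;0 0 0 0 0 -0.05 0.015;0 0 0 0 0 -0.065 0.015;0 0 0 0 0 -0.08 0.015;0 0 0 0 0 -0.095 0.015;0 0 0 0 0 -0.11 0.015;0 0 0 0 0 -0.125 0.015;0 0 0 0 0 -0.135 0.015;0 0 0 0 0 -0.14 0.015"
}}

```text
time_s: 8.5
position: [488.4, 269.4, 272.3]
eef_rot: [0.0, 0.227, 0.974, 0.0]
ft_force: [-1.4, -0.5, -3.6]
opening: 28.4
```

Run:
```python
from h import *
p,R,o=pose();print(o["time_s"],p,o["opening"],o["ft_force"],o["moment"])
a=vision.camera("scene");b=vision.camera("side");S,D=cal("scene"),cal("side")
# gauge: white top ring fit
c=np.zeros((600,800,3),np.uint8);K=cv2.INTER_CUBIC
for i,(im,C,f) in enumerate(((a,S,(487.8,269,152)),(b,D,(487.8,269,152)))):
    u,v=map(int,proj(C,f)); c[:300,400*i:400*i+400]=cv2.resize(im[v-60:v+15,u-50:u+50],(400,300),interpolation=K); print("origin",u-50,v-60)
    u,v=map(int,proj(C,(530,18,100))); c[300:,400*i:400*i+400]=cv2.resize(im[v-37:v+38,u-50:u+50],(400,300),interpolation=K); print("origin",u-50,v-37)
save("l1",c); np.save("pics/a2",a);np.save("pics/b2",b)
```

```text
8.5 [488.3849595  269.40450043 272.28274066] 28.35729037077854 [-1.36420485 -0.45251742 -3.58942833] [ 0.07681393  0.02553744 -0.02548067]
origin 340 116
origin 242 155
origin 155 75
origin 205 157
```

View pics/l1.png

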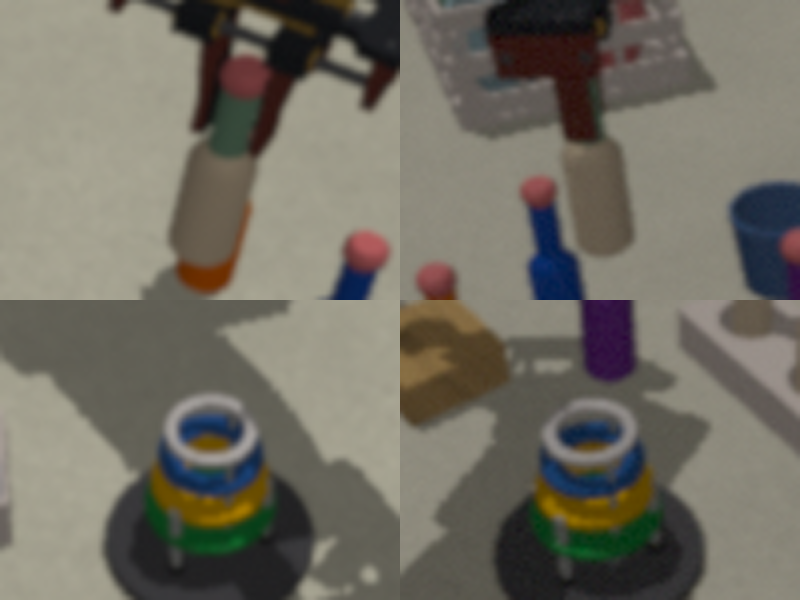

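```bash
cat > m.py <<'E'
from h import *
U=6
def crop(im,C,X,w=50):
    u,v=map(int,proj(C,X)); x0,y0=u-w,v-w
    return cv2.resize(im[y0:v+w,x0:u+w],None,fx=U,fy=U,interpolation=cv2.INTER_CUBIC),x0,y0
def mids(m,C,X,x0,y0,z):
    # half-way perpendicular to the projected vertical at X,z -> pixel (u,v) on the axis
    n,l,s,_=cv2.connectedComponentsWithStats(m); m=l==1+np.argmax(s[1:,4])
    v,u=np.nonzero(m); q=np.c_[(u+.5)/U-.5+x0,(v+.5)/U-.5+y0]
    b=np.array(proj(C,(X[0],X[1],z))); d=np.array(proj(C,(X[0],X[1],z+10)))-b; d/=np.linalg.norm(d); n_=np.array([-d[1],d[0]])
    s=(q-b)@n_; lo,hi=np.percentile(s,.15),np.percentile(s,99.85); return b+n_*(lo+hi)/2,hi-lo
RING={"white":((0,0,125),(180,45,255),118,62),"blue":((100,120,40),(125,255,255),95,72),"yellow":((16,130,70),(32,255,255),71,82),"green":((45,110,30),(90,255,255),47,92)}
def gauge(ims,X=(530,18),names=RING):
    out=[]
    for k in names:
        lo,hi,z,dia=RING[k]; rs=[];wd=[]
        for im,C in ims:
            c,x0,y0=crop(im,C,(X[0],X[1],85),26); m=cv2.inRange(cv2.cvtColor(c,cv2.COLOR_RGB2HSV),lo,hi)
            p,w=mids(m,C,X,x0,y0,z); rs.append((C,p)); wd.append(w)
        # intersect two vertical planes through the rays
        A=[];B=[]
        for C,p in rs:
            o,d=ray(C,*p); n=np.array([-d[1],d[0]])/np.hypot(*d[:2]); A.append(n);B.append(n@o[:2])
        out.append(np.linalg.solve(A,B)); print(k,out[-1].round(2),"width px",np.round(wd,1))
    return np.array(out)
def pestle(ims,bgs,X,zs,thr=18):
    # axis points at heights zs from silhouette mid-points on the difference picture
    L={z:[] for z in zs}; W=[]
    for (im,C),bg in zip(ims,bgs):
        d=np.abs(im.astype(int)-bg.astype(int)).sum(2).astype(np.float32)
        for z in zs:
            b=np.array(proj(C,(X[0],X[1],z))); e=np.array(proj(C,(X[0],X[1],z+10)))-b; e/=np.linalg.norm(e); n=np.array([-e[1],e[0]])
            t=np.arange(-16,16,.1); acc=0
            for k in(-1.5,-.5,.5,1.5):
                P=(b+k*e+np.outer(t,n)).astype(np.float32); acc=acc+cv2.remap(d,P[:,0].copy(),P[:,1].copy(),cv2.INTER_LINEAR).ravel()/4
            i0=160; i=i0
            while i>0 and acc[i]>thr:i-=1
            j=i0
            while j<319 and acc[j]>thr:j+=1
            L[z].append((C,b+n*(t[i]+t[j])/2)); W.append(t[j]-t[i])
    res=[]
    for z in zs:
        A=[];B=[]
        for C,p in L[z]:
            o,d=ray(C,*p); n=np.array([-d[1],d[0]])/np.hypot(*d[:2]); A.append(n);B.append(n@o[:2])
        res.append(np.linalg.solve(A,B))
    print("widths",np.round(W,1)); return np.array(res)
E
python3 - <<'E'
from m import *
S,D=cal("scene"),cal("side");a0,b0=np.load("pics/scene.npy"),np.load("pics/side.npy");a,b=np.load("pics/a2.npy"),np.load("pics/b2.npy")
print("before");gauge(((a0,S),(b0,D)));print("now");g=gauge(((a,S),(b,D)));print(g.mean(0))
zs=[170,180,190,200,210,220]
r=pestle(((a,S),(b,D)),(a0,b0),(488,269),zs);print(r.round(1).tolist(),np.polyfit(zs,r,1).round(4).tolist())
print("px/mm",[np.hypot(*(np.array(proj(C,(488,269,190)))-proj(C,(488-C[0][0][0]*-1*0,269,190)))) for C in(S,D)])
for C in (S,D): o=-C[0].T@C[1]; print(C[2]/np.linalg.norm(o-[488,269,190]),C[2]/np.linalg.norm(o-[530,18,100]))
E
```

```text
before
white [526.04  15.64] width px [51.9 53.7]
blue [522.32  23.33] width px [24.  24.1]
yellow [521.64  22.6 ] width px [29.4 29.5]
green [521.79  22.89] width px [32.3 32.6]
now
white [560.24 -34.41] width px [10.1 14.2]
blue [522.69  22.93] width px [24.4 24.8]
yellow [522.12  22.15] width px [29.3 29.4]
green [522.    23.11] width px [32.2 32.7]
[531.76084127   8.44277099]
widths [21.7 21.8 21.5 31.9 31.9 25.8 17.  17.  17.2 17.  17.2 17.4]
[[491.7, 281.1], [491.4, 281.0], [491.5, 281.3], [488.2, 268.8], [488.5, 268.8], [490.4, 275.9]] [[-0.0532, -0.2146], [500.6678, 317.9982]]
px/mm [np.float64(0.0), np.float64(0.0)]
0.38107395498542873 0.3720412822037907
0.3347815954508434 0.3747266219889862
```

{"op": "play_rows", "data": {
  "increments": "0 0 0 -0.006 -0.009 0 0.015;0 0 0 -0.018 -0.027 0 0.015;0 0 0 -0.034 -0.05 0 0.015;0 0 0 -0.05 -0.074 0 0.015;0 0 0 -0.066 -0.098 0 0.015;0 0 0 -0.082 -0.122 0 0.015;0 0 0 -0.098 -0.145 0 0.015;0 0 0 -0.113 -0.167 0 0.015;0 0 0 -0.126 -0.187 0 0.015;0 0 0 -0.135 -0.2 0 0.015;0 0 0 -0.1392 -0.2063 0 0.015;0 0 0 -0.1392 -0.2063 0 0.015"
}}

```text
time_s: 9.6
position: [521.3, 21.0, 270.5]
eef_rot: [-0.001, 0.228, 0.974, -0.0]
ft_force: [-0.8, -0.2, -4.2]
opening: 28.7
```

Run:
```python
from m import *
p,R,o=pose();print(o["time_s"],p,o["opening"],o["ft_force"]);tiltfix();todo((522.1,22.8,p[2]))
S,D=cal("scene"),cal("side");a=vision.camera("scene");b=vision.camera("side");np.save("pics/a3",a);np.save("pics/b3",b)
a0,b0=np.load("pics/a2.npy"),np.load("pics/b2.npy")
gauge(((a,S),(b,D)),X=(522,23),names=["blue","yellow","green"])
zs=[175,185,195,205,215,225]
for thr in(20,35,50):
  r=pestle(((a,S),(b,D)),(a0,b0),(522,23),zs,thr);print(thr,r.round(1).tolist())
c=np.zeros((400,800,3),np.uint8)
for i,(im,C) in enumerate(((a,S),(b,D))):
    k,x0,y0=crop(im,C,(522,23,160),40); c[:,400*i:400*i+400]=cv2.resize(k,(400,400))
save("h1",c)
```

```text
9.6 [521.28937452  20.98882074 270.47832386] 28.74398571717592 [-0.84950499 -0.19652426 -4.23097522]
tilt fix tool axes [-0.0009 -0.0012  0.    ]
delta tool mm [ 0.1  2.  -0. ] rot fix to vertical
blue [522.48  23.37] width px [24.  24.2]
yellow [521.62  22.41] width px [29.5 29.4]
green [521.66  22.86] width px [32.4 32.5]
widths [ 0.   0.   0.   0.   4.4 11.9 11.1 11.5 25.6 25.6 19.4 19. ]
20 [[532.7, 24.2], [532.4, 24.1], [513.1, 22.0], [513.2, 22.0], [520.9, 20.1], [522.3, 23.2]]
widths [ 0.   0.   0.   0.   0.   9.4  9.9 10.1 25.1 18.5 18.5 18. ]
35 [[533.3, 24.2], [532.9, 24.2], [512.4, 22.0], [521.9, 23.0], [521.9, 23.0], [522.9, 25.3]]
widths [ 0.   0.   0.   0.   0.   0.   8.9  9.2  9.5  8.9 17.9 17.3]
50 [[533.3, 24.2], [533.1, 24.2], [533.4, 24.2], [510.0, 21.7], [521.6, 23.0], [521.9, 23.0]]
```

View pics/h1.png

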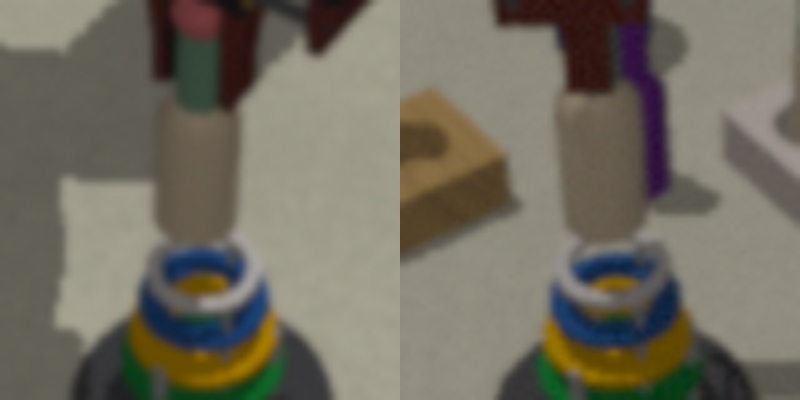

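Run:
```python
from m import *
S,D=cal("scene"),cal("side");a=np.load("pics/a3.npy");b=np.load("pics/b3.npy")
for im,C in((a,S),(b,D)):
    for z in(175,195,215):
        u,v=np.round(proj(C,(522,22,z))).astype(int); r=cv2.blur(im,(1,3))[v,u-15:u+16].astype(int)
        print(u,v,"sat",(100*(r[:,0]-r[:,2])/(r[:,0]+r[:,2])).astype(int).tolist()); print("   RG",(100*(r[:,0]-r[:,1])/(r[:,0]+r[:,1])).astype(int).tolist())
```

```text
294 171 sat [6, 6, 6, 6, 6, 8, 10, 13, 14, 14, 14, 14, 14, 14, 14, 14, 14, 13, 14, 13, 14, 13, 9, 7, 6, 6, 6, 6, 6, 6, 6]
   RG [1, 1, 1, 0, 1, 2, 3, 4, 4, 5, 5, 5, 5, 5, 5, 5, 5, 5, 5, 5, 5, 4, 2, 1, 0, 0, 0, 1, 0, 0, 0]
294 165 sat [6, 6, 6, 6, 6, 8, 11, 14, 14, 14, 14, 14, 14, 14, 14, 14, 14, 14, 14, 14, 13, 13, 11, 8, 6, 6, 6, 6, 6, 6, 6]
   RG [0, 1, 0, 1, 0, 1, 4, 5, 5, 5, 5, 5, 5, 5, 5, 5, 5, 5, 5, 5, 5, 4, 3, 1, 1, 0, 0, 0, 0, 0, 1]
294 159 sat [6, 6, 6, 6, 6, 8, 11, 14, 14, 14, 14, 13, 14, 13, 14, 13, 14, 13, 14, 14, 14, 13, 12, 8, 7, 6, 6, 6, 6, 6, 6]
   RG [1, 1, 1, 1, 0, 2, 4, 5, 5, 5, 5, 4, 5, 5, 5, 5, 5, 5, 5, 5, 5, 5, 3, 1, 1, 0, 1, 0, 0, 0, 0]
251 173 sat [6, 6, 6, 5, 6, 7, 10, 13, 13, 13, 13, 14, 13, 13, 14, 14, 13, 14, 14, 13, 13, 14, 10, 0, -8, -13, -9, -2, 4, 6, 7]
   RG [1, 1, 1, 1, 1, 1, 3, 5, 4, 5, 5, 5, 5, 5, 5, 5, 5, 5, 5, 5, 5, 5, 7, 16, 36, 46, 28, 12, 3, 1, 1]
250 167 sat [6, 5, 6, 6, 5, 6, 8, 12, 13, 13, 13, 14, 14, 14, 14, 13, 13, 13, 14, 14, 14, 13, 14, 8, -4, -11, -12, -9, 1, 4, 6]
   RG [1, 0, 1, 1, 1, 1, 2, 4, 4, 4, 5, 5, 6, 5, 5, 5, 5, 5, 5, 5, 5, 5, 5, 9, 21, 42, 54, 24, 8, 2, 1]
250 160 sat [6, 5, 5, 5, 6, 7, 11, 13, 13, 13, 13, 13, 14, 13, 13, 13, 13, 14, 13, 14, 14, 14, 11, 3, -6, -13, -11, -5, 4, 5, 6]
   RG [1, 1, 1, 1, 1, 1, 3, 5, 4, 5, 5, 4, 5, 4, 4, 5, 5, 5, 5, 5, 5, 5, 6, 13, 29, 42, 42, 16, 3, 1, 1]
```

```bash
cat >> m.py <<'E'
def axis(ims,X,zs,tr):
    # cream head: chroma profile edges across the projected vertical; tr = right-edge threshold per view
    res=[];W=[]
    for z in zs:
        A=[];B=[]
        for (im,C),t2 in zip(ims,tr):
            f=cv2.GaussianBlur(im,(3,3),.6).astype(np.float32); s=100*(f[...,0]-f[...,2])/(f[...,0]+f[...,2]+1)
            b=np.array(proj(C,(X[0],X[1],z))); e=np.array(proj(C,(X[0],X[1],z+10)))-b; e/=np.linalg.norm(e); n=np.array([-e[1],e[0]]); n*=np.sign(n[0])
            t=np.arange(-16,16,.05); acc=0
            for k in(-1,0,1):
                P=(b+k*e+np.outer(t,n)).astype(np.float32); acc=acc+cv2.remap(s,P[:,0].copy(),P[:,1].copy(),cv2.INTER_LINEAR).ravel()/3
            i=j=320
            while acc[i]>10:i-=1
            while acc[j]>t2:j+=1
            W.append(t[j]-t[i]); o,d=ray(C,*(b+n*(t[i]+t[j])/2)); m=np.array([-d[1],d[0]])/np.hypot(*d[:2]); A.append(m);B.append(m@o[:2])
        res.append(np.linalg.solve(A,B))
    print("widths px",np.round(W,1).tolist()); return np.array(res)
E
python3 - <<'E'
from m import *
S,D=cal("scene"),cal("side");a=np.load("pics/a3.npy");b=np.load("pics/b3.npy")
zs=np.array([165,172,180,188,196,204,212,220])
r=axis(((a,S),(b,D)),(522,22),zs,(10,5));print(r.round(1).tolist());k=np.polyfit(zs,r,1);print("tilt",k[0].round(4),"at foot 152",(k[0]*152+k[1]).round(2),"mean",r.mean(0).round(2))
for z in(60,95,190): print(z,[C[2]/np.linalg.norm(-C[0].T@C[1]-[522,22,z]) for C in(S,D)])
E
```

```text
widths px [16.2, 16.5, 16.2, 16.5, 16.5, 16.6, 16.8, 16.8, 16.9, 16.9, 16.9, 17.1, 17.0, 17.1, 17.1, 17.0]
[[519.9, 18.1], [519.7, 18.0], [519.6, 17.9], [519.6, 17.9], [519.9, 18.0], [519.9, 18.1], [519.7, 18.2], [519.9, 18.4]]
tilt [0.0021 0.0056] at foot 152 [519.68  17.83] mean [519.77  18.06]
60 [np.float64(0.361464993568866), np.float64(0.36499466165225786)]
95 [np.float64(0.36934560166498875), np.float64(0.3733283942880365)]
190 [np.float64(0.3917558694415947), np.float64(0.3966822674436552)]
```

The axis is upright (tilt 0.006 rad), and the head measures about 43 mm, so I expect the blue ring to stop it. I'll centre it over the gauge by 5.5 mm and come down to just above the top ring.

{"op": "play_rows", "data": {
  "increments": "-0.0009 -0.0012 0 0 0.002 0 0.015;-0.0009 -0.0012 0 0 0.004 0 0.015;-0.0009 -0.0012 0 0 0.0055 0.002 0.015;-0.0009 -0.0012 0 0 0.0055 0.008 0.015;-0.0009 -0.0012 0 0 0.0055 0.014 0.015;-0.0009 -0.0012 0 0 0.0055 0.02 0.015;-0.0009 -0.0012 0 0 0.0055 0.023 0.015;-0.0009 -0.0012 0 0 0.0055 0.024 0.015;-0.0009 -0.0012 0 0 0.0055 0.024 0.015"
}}

```text
time_s: 10.45
position: [523.5, 27.7, 246.2]
eef_rot: [-0.0, 0.228, 0.974, 0.0]
ft_force: [-0.2, -0.0, -3.9]
opening: 28.7
```

```bash
cat > look.py <<'E'
from m import *
import sys
p,R,o=pose();print(o["time_s"],p.round(2),round(o["opening"],2),np.round(o["ft_force"],2),np.round(o["moment"],3));tiltfix();f=p[2]-118.4;print("foot z",f)
S,D=cal("scene"),cal("side");a=vision.camera("scene");b=vision.camera("side");n=sys.argv[1];np.save("pics/a"+n,a);np.save("pics/b"+n,b)
g=gauge(((a,S),(b,D)),X=(522,23),names=["blue","yellow","green"]).mean(0)
zs=np.linspace(max(f+12,132),f+68,7);tr=(10,5)
r=axis(((a,S),(b,D)),tuple(p[:2]),zs,tr);k=np.polyfit(zs,r,1);print(r.round(1).tolist());print("tilt",k[0].round(4),"foot",(k[0]*f+k[1]).round(2),"gauge-foot in tool",R.inv().apply(np.r_[g-(k[0]*f+k[1]),0]).round(2))
E
python3 look.py 4
```

```text
10.45 [523.46  27.7  246.21] 28.65 [-0.2  -0.   -3.88] [-0.013 -0.029  0.07 ]
tilt fix tool axes [ 0.0003 -0.0009 -0.    ]
foot z 127.80967480257974
blue [522.37  23.35] width px [24.  24.1]
yellow [521.59  22.41] width px [29.5 29.4]
green [521.76  22.88] width px [32.4 32.4]Traceback (most recent call last):
  File "look.py", line 7, in <module>
    r=axis(((a,S),(b,D)),tuple(p[:2]),zs,tr);k=np.polyfit(zs,r,1);print(r.round(1).tolist());print("tilt",k[0].round(4),"foot",(k[0]*f+k[1]).round(2),"gauge-foot in tool",R.inv().apply(np.r_[g-(k[0]*f+k[1]),0]).round(2))
  File "m.py", line 61, in axis
    while acc[j]>t2:j+=1
          ~~~^^^
IndexError: index 640 is out of bounds for axis 0 with size 640
```

```bash
sed -i 's/tr=(10,5)/tr=(10,9)/; s/a=vision.camera("scene");b=vision.camera("side");n=sys.argv\[1\];np.save/n=sys.argv[1];a,b=(np.load(f"pics\/a{n}.npy"),np.load(f"pics\/b{n}.npy")) if len(sys.argv)>2 else (vision.camera("scene"),vision.camera("side"));np.save/' look.py; python3 look.py 4 old
```

```text
10.55 [523.82  27.67 246.82] 28.63 [ 0.33  0.37 -3.82] [-0.04  -0.03   0.034]
tilt fix tool axes [ 0.0008  0.0001 -0.    ]
foot z 128.41771722358843
blue [522.37  23.35] width px [24.  24.1]
yellow [521.59  22.41] width px [29.5 29.4]
green [521.76  22.88] width px [32.4 32.4]
widths px [15.2, 15.9, 15.8, 16.3, 15.9, 15.8, 16.2, 15.9, 16.8, 16.0, 17.0, 16.2, 16.9, 16.4]
[[523.4, 26.4], [523.6, 26.0], [522.8, 25.9], [522.5, 25.9], [522.5, 25.5], [522.5, 25.8], [522.7, 25.9]]
tilt [-0.0179 -0.008 ] foot [523.58  26.22] gauge-foot in tool [ 0.02 -3.73 -0.  ]
```

{"op": "play_rows", "data": {
  "increments": "0 0 0 -0.0003 -0.0015 0 0.015;0 0 0 -0.0006 -0.0031 0 0.015;0 0 0 -0.0006 -0.0031 0 0.015;0 0 0 -0.0006 -0.0031 0 0.015;0 0 0 -0.0006 -0.0031 0 0.015;0 0 0 -0.0006 -0.0031 0 0.015"
}}

```text
time_s: 11.05
position: [523.0, 24.6, 246.9]
eef_rot: [0.0, 0.228, 0.974, 0.0]
ft_force: [-0.0, 0.6, -3.9]
opening: 28.5
```

```bash
sed -i 's/max(f+12,132),f+68/f+28,f+68/' look.py; python3 look.py 5
```

```text
11.05 [523.01  24.61 246.89] 28.47 [-0.03  0.58 -3.91] [0.018 0.013 0.025]
tilt fix tool axes [ 0.0009  0.0002 -0.    ]
foot z 128.48541004903092
blue [522.38  23.35] width px [24.  24.2]
yellow [521.58  22.4 ] width px [29.5 29.4]
green [521.75  22.91] width px [32.3 32.5]
widths px [16.0, 16.2, 16.2, 15.9, 16.5, 16.0, 16.7, 16.0, 16.9, 16.0, 17.0, 16.1, 16.7, 16.3]
[[522.6, 22.6], [522.2, 22.6], [521.9, 22.4], [521.6, 22.1], [521.8, 22.4], [521.9, 22.6], [522.0, 22.9]]
tilt [-0.0139  0.0042] foot [522.69  22.31] gauge-foot in tool [ 0.96  0.17 -0.  ]
```

Centred within about 0.5 mm. Now a slow descent into the top ring, checking the force.

{"op": "play_rows", "data": {
  "increments": "0 0 0 0.0003 0.0003 0.002 0.015;0 0 0 0.0003 0.0003 0.004 0.015;0 0 0 0.0003 0.0003 0.006 0.015;0 0 0 0.0003 0.0003 0.008 0.015;0 0 0 0.0003 0.0003 0.01 0.015;0 0 0 0.0003 0.0003 0.01 0.015"
}}

```text
time_s: 11.65
position: [522.5, 25.0, 236.2]
eef_rot: [-0.0, 0.228, 0.974, 0.0]
ft_force: [0.0, 0.5, -4.4]
opening: 28.7
```

{"op": "play_rows", "data": {
  "increments": "0 0 0 0 0 0.002 0.015;0 0 0 0 0 0.004 0.015;0 0 0 0 0 0.005 0.015;0 0 0 0 0 0.005 0.015"
}}

```text
time_s: 11.98
position: [522.4, 25.1, 231.0]
eef_rot: [-0.0, 0.228, 0.974, 0.0]
ft_force: [0.7, 1.5, -5.3]
opening: 28.1
```

{"op": "play_rows", "data": {
  "increments": "0 0 0 0 0 0.002 0.015;0 0 0 0 0 0.004 0.015;0 0 0 0 0 0.006 0.015;0 0 0 0 0 0.008 0.015;0 0 0 0 0 0.008 0.015"
}}

```text
time_s: 12.4
position: [522.2, 25.0, 222.5]
eef_rot: [-0.001, 0.228, 0.974, 0.0]
ft_force: [-0.3, -0.2, -4.0]
opening: 28.5
```

{"op": "play_rows", "data": {
  "increments": "0 0 0 0 0 0.002 0.015;0 0 0 0 0 0.004 0.015;0 0 0 0 0 0.006 0.015;0 0 0 0 0 0.006 0.015"
}}

```text
time_s: 12.73
position: [521.9, 25.1, 216.0]
eef_rot: [-0.001, 0.228, 0.974, 0.0]
ft_force: [0.3, -0.8, -4.5]
opening: 29.0
```

{"op": "play_rows", "data": {
  "increments": "0 0 0 0 0 0.001 0.015;0 0 0 0 0 0.002 0.015;0 0 0 0 0 0.003 0.015;0 0 0 0 0 0.003 0.015"
}}

```text
time_s: 13.07
position: [522.4, 25.1, 213.4]
eef_rot: [-0.001, 0.228, 0.974, 0.0]
ft_force: [-0.4, 0.6, 0.1]
opening: 28.7
```

{"op": "play_rows", "data": {
  "increments": "0 0 0 0 0 0.001 0.015;0 0 0 0 0 0.002 0.015;0 0 0 0 0 0.002 0.015"
}}

```text
time_s: 13.32
position: [522.6, 25.1, 211.5]
eef_rot: [-0.0, 0.228, 0.974, 0.0]
ft_force: [0.5, 0.2, 1.4]
opening: 28.6
```

Stopped at the blue-ring depth (foot about 95 mm), with contact around 5.6 N. I'll press about 2.5 mm more and hold.

{"op": "play_rows", "data": {
  "increments": "0 0 0 0 0 0.001 0.015;0 0 0 0 0 0.002 0.015;0 0 0 0 0 0.0025 0.015;0 0 0 0 0 0.0025 0.015;0 0 0 0 0 0.0025 0.015;0 0 0 0 0 0.0025 0.015;0 0 0 0 0 0.0025 0.015;0 0 0 0 0 0.0025 0.015;0 0 0 0 0 0.0025 0.015"
}}

```text
time_s: 14.07
position: [522.6, 25.1, 209.0]
eef_rot: [-0.0, 0.228, 0.974, 0.0]
ft_force: [0.1, -0.1, 2.8]
opening: 28.6
```

Run:
```python
from m import *
p,R,o=pose();print(o["time_s"],p.round(2),np.round(o["ft_force"],2))
S,D=cal("scene"),cal("side");a,b=vision.camera("scene"),vision.camera("side");np.save("pics/a6",a);np.save("pics/b6",b)
f=p[2]-118.4;zs=np.linspace(f+35,f+66,5);r=axis(((a,S),(b,D)),tuple(p[:2]),zs,(10,9));print(r.round(1).tolist())
# sink: row of ring blobs now vs start
for k in("yellow","green"):
  for (i,j,C) in((np.load("pics/a5.npy"),a,S),(np.load("pics/b5.npy"),b,D)):
    q=[]
    for im in(i,j):
        c,x0,y0=crop(im,C,(522,23,85),26);m=cv2.inRange(cv2.cvtColor(c,cv2.COLOR_RGB2HSV),RING[k][0],RING[k][1]);v=np.nonzero(m)[0];q.append(np.percentile(v,99)/U)
    print(k,"bottom moved px",round(q[1]-q[0],2))
  print("px per mm z",[np.hypot(*(np.subtract(proj(C,(522,23,75)),proj(C,(522,23,65)))))/10 for C in(S,D)])
c=np.zeros((400,800,3),np.uint8)
for i,(im,C) in enumerate(((a,S),(b,D))):
    k,x0,y0=crop(im,C,(522,23,120),40); c[:,400*i:400*i+400]=cv2.resize(k,(400,400))
save("p1",c)
```

```text
14.0667 [522.65  25.09 209.02] [ 0.1  -0.12  2.78]
widths px [14.7, 15.4, 15.2, 16.0, 15.8, 16.2, 16.1, 16.3, 16.3, 16.3]
[[523.4, 22.8], [523.2, 23.1], [522.9, 23.1], [522.9, 22.9], [522.8, 22.9]]
yellow bottom moved px 1.0
yellow bottom moved px 1.5
px per mm z [np.float64(0.23947200149366976), np.float64(0.26553623773118773)]
green bottom moved px 1.17
green bottom moved px 1.33
px per mm z [np.float64(0.23947200149366976), np.float64(0.26553623773118773)]
```

View pics/p1.png

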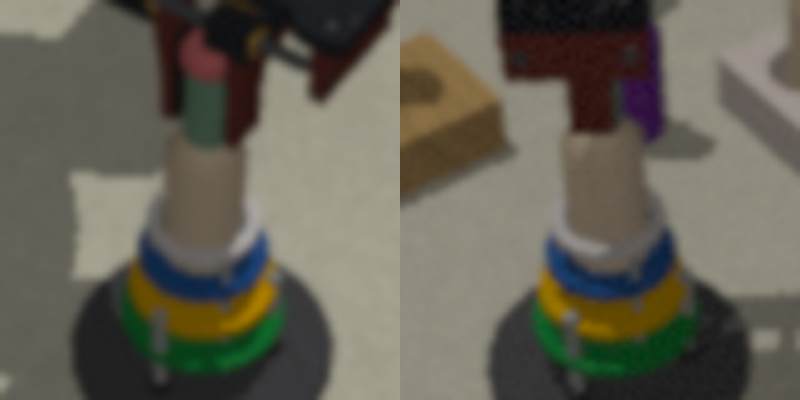

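The head is visibly sunk. I measure about 5 mm and 7 N, and the foot depth is consistent with blue. Drawing out straight up.

{"op": "play_rows", "data": {
  "increments": "0 0 0 0 0 -0.002 0.015;0 0 0 0 0 -0.006 0.015;0 0 0 0 0 -0.011 0.015;0 0 0 0 0 -0.017 0.015;0 0 0 0 0 -0.023 0.015;0 0 0 0 0 -0.029 0.015;0 0 0 0 0 -0.035 0.015;0 0 0 0 0 -0.041 0.015;0 0 0 0 0 -0.048 0.015;0 0 0 0 0 -0.056 0.015;0 0 0 0 0 -0.063 0.015;0 0 0 0 0 -0.066 0.015"
}}

```text
time_s: 15.17
position: [523.2, 25.1, 276.4]
eef_rot: [0.0, 0.228, 0.974, 0.001]
ft_force: [0.2, -0.0, -3.1]
opening: 28.8
```

Run:
```python
from m import *
a0,b0=np.load("pics/scene.npy"),np.load("pics/side.npy");K=cv2.INTER_CUBIC
c=np.zeros((600,800,3),np.uint8)
c[:240,:480]=cv2.resize(a0[175:235,140:260],(480,240),interpolation=K);c[240:,:480]=cv2.resize(b0[240:350,245:375],(473,400),interpolation=K)[:360,:].copy() if 0 else cv2.resize(b0[240:350,245:378],(480,360),interpolation=K)
save("tray",c)
```

```text
(no output)
```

View pics/tray.png

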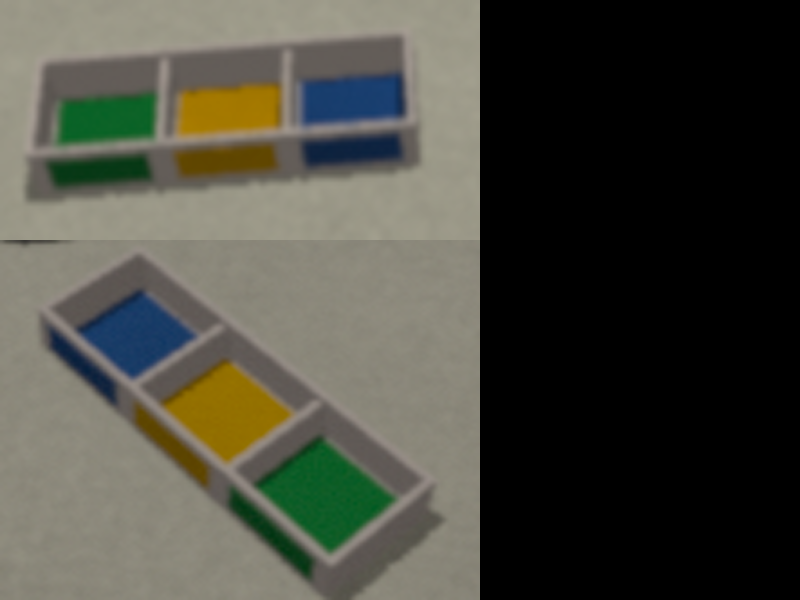

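Run:
```python
from m import *
S,D=cal("scene"),cal("side")
s=[(150,190.5),(243.25,184.25),(244.5,206),(146.75,213)]; d=[(335.9,337.8),(256.6,262),(283.8,244.3),(365.3,314.9)]
A=np.array([onz(S,*u,45)[:2] for u in s]);B=np.array([onz(D,*u,45)[:2] for u in d])
print(A.round(),B.round())
for Q in(A,B,(A+B)/2):
    y=((Q[1]-Q[0])+(Q[2]-Q[3]))/2;L=np.linalg.norm(y);y/=L;print("len",L,"centre",Q.mean(0).round(1),"yaw",np.degrees(np.arctan2(-y[0],y[1])),"blue",(Q.mean(0)+88*y).round(1))
p,R,o=pose();print(p);blue=((A+B)/2).mean(0)+88*y;print(blue);todo((blue[0]+1,blue[1]+2,p[2]));print(R.as_matrix().round(3))
```

```text
[[ 526. -394.]
 [ 468. -132.]
 [ 548. -113.]
 [ 608. -376.]] [[ 516. -399.]
 [ 453. -146.]
 [ 538. -128.]
 [ 601. -384.]]
len 268.89179792804487 centre [ 537.4 -253.8] yaw 12.565152859588395 blue [ 518.3 -167.9]
len 262.0915573135607 centre [ 526.7 -264.5] yaw 13.856459585668958 blue [ 505.6 -179.1]
len 265.47482378916897 centre [ 532.1 -259.2] yaw 13.20253706691028 blue [ 512.  -173.5]
[523.17470722  25.06625627 276.43715066]
[ 511.95305243 -173.47779191]
delta tool mm [ -78.  -180.7   -0.2] rot fix to vertical
[[-0.896  0.443  0.001]
 [ 0.443  0.896  0.001]
 [-0.001  0.001 -1.   ]]
```

Run:
```python
from m import *
S,D=cal("scene"),cal("side");t=np.radians(13.2);x=np.array([np.cos(t),np.sin(t)]);y=np.array([-np.sin(t),np.cos(t)])
print("scene far corners (-x,-y),(-x,+y):",onz(S,215.5,195.5,5)[:2]+41*x+41.5*y,onz(S,240.75,194,5)[:2]+41*x-41.5*y)
f=onz(D,283.8,255.9,5)[:2]; print("side far corner(+x,+y)",f-41*x-41.5*y)
# same ray tests against the rim, both cameras, inner/outer: least squares triangulation of rim corners
s=[(150,190.5),(243.25,184.25),(244.5,206),(146.75,213)]; d=[(335.9,337.8),(256.6,262),(283.8,244.3),(365.3,314.9)]
Q=np.array([tri(ray(S,*u),ray(D,*v)) for u,v in zip(s,d)]);print(Q.round(1))
```

```text
scene far corners (-x,-y),(-x,+y): [ 517.19566401 -165.62975592] [ 520.84223498 -173.26843456]
side far corner(+x,+y) [ 504.45626688 -182.51181523]
[[ 518.9 -397.2   37.7]
 [ 456.5 -136.1   31.6]
 [ 540.9 -117.2   33.4]
 [ 603.1 -380.5   38. ]]
```

{"op": "play_rows", "data": {
  "increments": "0 0 0 -0.003 -0.008 0 0.015;0 0 0 -0.01 -0.023 0 0.015;0 0 0 -0.018 -0.043 0 0.015;0 0 0 -0.027 -0.063 0 0.015;0 0 0 -0.036 -0.084 0 0.015;0 0 0 -0.045 -0.105 0 0.015;0 0 0 -0.053 -0.125 0 0.015;0 0 0 -0.061 -0.144 0 0.015;0 0 0 -0.068 -0.16 0 0.015;0 0 0 -0.073 -0.172 0 0.015;0 0 0 -0.0768 -0.1807 0 0.015;0 0 0 -0.0768 -0.1807 0 0.015"
}}

```text
time_s: 16.17
position: [511.7, -172.5, 276.1]
eef_rot: [0.0, 0.228, 0.974, 0.0]
ft_force: [-0.0, -0.1, -4.2]
opening: 28.7
```

{"op": "play_rows", "data": {
  "increments": "0 0 0 0 0 0.005 0.015;0 0 0 0 0 0.015 0.015;0 0 0 0 0 0.027 0.015;0 0 0 0 0 0.04 0.015;0 0 0 0 0 0.053 0.015;0 0 0 0 0 0.066 0.015;0 0 0 0 0 0.079 0.015;0 0 0 0 0 0.09 0.015;0 0 0 0 0 0.097 0.015;0 0 0 0 0 0.1 0.015;0 0 0 0 0 0.1 0.015;0 0 0 0 0 0.1 0.015"
}}

```text
time_s: 17.17
position: [512.0, -172.4, 176.3]
eef_rot: [0.001, 0.228, 0.974, 0.0]
ft_force: [0.0, -0.0, -4.3]
opening: 28.6
```

Run:
```python
from m import *
p,R,o=pose();print(o["time_s"],p.round(2),np.round(o["ft_force"],2),o["opening"],R.as_matrix().round(3)[:,:2].tolist());tiltfix()
S,D=cal("scene"),cal("side");a,b=vision.camera("scene"),vision.camera("side");np.save("pics/a7",a);np.save("pics/b7",b);K=cv2.INTER_CUBIC
try:
    f=p[2]-118.4;r=axis(((a,S),(b,D)),tuple(p[:2]-[.7,2]),np.linspace(f+20,f+66,5),(10,9));print(f,r.round(1).tolist())
except Exception as e: print(e)
c=np.zeros((600,800,3),np.uint8)
c[:,:400]=cv2.resize(a[135:225,190:250],(400,600),interpolation=K);c[:,400:]=cv2.resize(b[195:300,245:315],(400,600),interpolation=K)
save("t1",c)
```

```text
17.1667 [ 512.04 -172.43  176.26] [ 0.01 -0.   -4.27] 28.59245967208393 [[-0.896, 0.445], [0.445, 0.896], [-0.001, 0.001]]
tilt fix tool axes [ 0.0009  0.0009 -0.    ]
widths px [15.3, 18.3, 15.4, 17.9, 16.0, 17.9, 16.1, 18.0, 16.2, 18.2]
57.86376211408381 [[512.8, -174.8], [513.1, -174.7], [513.2, -174.1], [512.7, -174.5], [512.9, -174.0]]
```

View pics/t1.png

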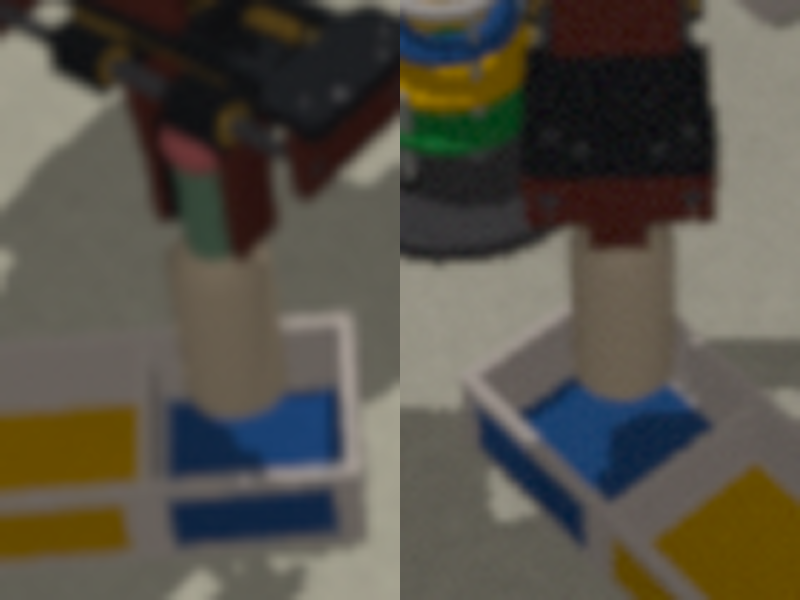

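In both views the pestle hangs over the blue bay with room all round. Lowering.

{"op": "play_rows", "data": {
  "increments": "0 0 0 0 0 0.004 0.015;0 0 0 0 0 0.01 0.015;0 0 0 0 0 0.017 0.015;0 0 0 0 0 0.024 0.015;0 0 0 0 0 0.031 0.015;0 0 0 0 0 0.038 0.015;0 0 0 0 0 0.043 0.015;0 0 0 0 0 0.047 0.015;0 0 0 0 0 0.049 0.015;0 0 0 0 0 0.05 0.015;0 0 0 0 0 0.05 0.015"
}}

```text
time_s: 18.18
position: [512.4, -172.6, 126.6]
eef_rot: [0.001, 0.228, 0.974, 0.0]
ft_force: [-0.5, 0.2, -4.6]
opening: 28.6
```

{"op": "play_rows", "data": {
  "increments": "0 0 0 0 0 0.001 0.015;0 0 0 0 0 0.002 0.015;0 0 0 0 0 0.0025 0.015;0 0 0 0 0 0.0025 0.015"
}}

```text
time_s: 18.52
position: [512.4, -172.6, 124.2]
eef_rot: [0.001, 0.228, 0.974, 0.0]
ft_force: [-0.5, -0.0, -3.0]
opening: 28.7
```

{"op": "play_rows", "data": {
  "increments": "0 0 0 0 0 0.0005 0.015;0 0 0 0 0 0.0008 0.015;0 0 0 0 0 0.0008 0.015"
}}

```text
time_s: 18.77
position: [512.5, -172.7, 123.5]
eef_rot: [0.001, 0.228, 0.974, 0.0]
ft_force: [0.2, -0.9, -4.1]
opening: 28.4
```

{"op": "play_rows", "data": {
  "increments": "0 0 0 0 0 0.0005 0.015;0 0 0 0 0 0.001 0.015;0 0 0 0 0 0.001 0.015"
}}

```text
time_s: 19.02
position: [513.4, -173.1, 123.3]
eef_rot: [0.002, 0.228, 0.974, 0.0]
ft_force: [-0.3, -0.2, 4.3]
opening: 28.6
```

{"op": "play_rows", "data": {
  "increments": "0 0 0 0 0 0 0.015;0 0 0 0 0 0 0.015"
}}

```text
time_s: 19.18
position: [513.5, -173.1, 123.4]
eef_rot: [0.002, 0.228, 0.974, 0.0]
ft_force: [-0.2, 0.2, 1.1]
opening: 28.7
```

It is on the floor (force reversed). Opening gently, then rising.

{"op": "play_rows", "data": {
  "increments": "0 0 0 0 0 0 0.028;0 0 0 0 0 0 0.03;0 0 0 0 0 0 0.033;0 0 0 0 0 0 0.037;0 0 0 0 0 0 0.042;0 0 0 0 0 0 0.05;0 0 0 0 0 0 0.06;0 0 0 0 0 0 0.07;0 0 0 0 0 0 0.08;0 0 0 0 0 0 0.08;0 0 0 0 0 0 0.08",
  "newtons": 10
}}

```text
time_s: 20.1
position: [513.5, -173.1, 123.4]
eef_rot: [0.002, 0.228, 0.974, 0.0]
ft_force: [-0.4, -0.1, -0.2]
opening: 78.1
```

{"op": "play_rows", "data": {
  "increments": "0 0 0 0 0 -0.003 0.08;0 0 0 0 0 -0.01 0.08;0 0 0 0 0 -0.025 0.08;0 0 0 0 0 -0.045 0.08;0 0 0 0 0 -0.07 0.08;0 0 0 0 0 -0.095 0.08;0 0 0 0 0 -0.12 0.08;0 0 0 0 0 -0.14 0.08;0 0 0 0 0 -0.15 0.08;0 0 0 0 0 -0.15 0.08"
}}

```text
time_s: 20.93
position: [514.0, -173.4, 276.2]
eef_rot: [0.005, 0.228, 0.974, -0.0]
ft_force: [-0.2, -0.6, -0.1]
opening: 80.2
```

Run:
```python
from m import *
p,R,o=pose();print(o["time_s"],p.round(2),np.round(o["ft_force"],2),o["opening"])
S,D=cal("scene"),cal("side");a,b,w=vision.camera("scene"),vision.camera("side"),vision.camera("wrist")
r=axis(((a,S),(b,D)),(513,-174),np.linspace(55,72,4),(10,9));print("axis z55..72",r.round(1).tolist())
def pinks(im):
    h=cv2.cvtColor(im,cv2.COLOR_RGB2HSV);m=cv2.inRange(h,(0,90,90),(8,255,255))|cv2.inRange(h,(170,90,90),(180,255,255))
    n,l,s,ce=cv2.connectedComponentsWithStats(m);return [ce[i] for i in range(1,n) if 30<s[i][4]<200]
a0,b0=np.load("pics/scene.npy"),np.load("pics/side.npy")
for nm,im,C in(("scene",a,S),("side",b,D)):
    e=np.array(proj(C,(513,-174,149)));q=min(pinks(im),key=lambda c:np.hypot(*(c-e)));print(nm,"top expected",e.round(1),"seen",q.round(1))
P=[pinks(im) for im in(a,b)]
for k,u,v in(("q1",(308.5,246.9),(311.1,144.1)),("q2",(347.6,247.4),(293.2,130))):
    print(k,[min(np.hypot(*(c-np.array(t))) for c in Q).round(2) for Q,t in zip(P,(u,v))])
d=lambda x,y,bx:np.abs(x[bx[1]:bx[3],bx[0]:bx[2]].astype(int)-y[bx[1]:bx[3],bx[0]:bx[2]]).mean().round(1)
print("bowl,planter diff",d(a,a0,(210,247,262,292)),d(a,a0,(405,242,445,282)),d(b,b0,(325,190,372,230)))
```

```text
20.9333 [ 513.96 -173.4   276.19] [-0.19 -0.57 -0.13] 80.19613997448396
widths px [14.6, 18.0, 15.2, 18.2, 15.2, 18.1, 15.2, 18.0]
axis z55..72 [[514.2, -175.2], [513.7, -175.7], [513.2, -176.0], [512.8, -176.1]]
scene top expected [221.6 168.6] seen [221.2 170. ]
side top expected [283.6 232.2] seen [283.9 233.3]
q1 [np.float64(0.05), np.float64(0.31)]
q2 [np.float64(0.16), np.float64(22.98)]
bowl,planter diff 4.5 3.2 7.0
```

The pestle stands upright in the blue bay and the gripper is clear. Queue pestle q2 in the side view is most likely hidden by the arm, because the scene view shows it unmoved. Handing in.

```bash
python3 -c "
from cell import arm
print(arm.hand_in()); print(arm.get_obs()['time_s'])"
```

```text
the job is handed in; nothing more can be done
None
the job is handed in; nothing more can be done
```

I sized the cradle pestle in the gauge, where the blue ring stopped it. I then stood it in the blue bay, let go, raised the gripper clear and handed the job in. `hand_in` gives no verdict, so the results below are my own measurements.

- **Gauge:** the foot stopped about 26 mm below the top ring, which is the blue-ring depth. I pressed with about 7 N and the head sank about 5 mm. I held it for over half a second and never read near 20 N.
- **Placing:** the pestle top was seen within 1.5 px of where an upright pestle should show in both views. Its axis is within a few mm of my estimate of the bay centre. The two cameras disagreed by about 12 mm on the tray, so I used the mean.
- **Others:** both queue pestles were unmoved in the scene view (within 0.2 px). In the side view I could confirm only one; the other was most likely hidden by the arm. I checked the bowl (both views) and planter (scene view only) just by image difference, which showed little change.
- **What disagreed:** the fingers always closed to about 28.7 mm instead of 24 mm, because they bore on the pink end rather than the handle. I regripped three times and kept the 115 mm grasp height. The pestle then held upright, with about 0.006 rad of tilt.

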